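# Set up the tilting stake stand and hold it upright

### The job

In the silversmith's workshop, first take the brass foot cup that lies hollow side up and seat it fully in the round pocket of the stake stand's base plate, hollow side still up. Then flip the stand's kickstand down by its red pedal until it snaps over centre against its stop, and swing the leaning frame upright by its steel stake head so that the kickstand's foot stands firmly in the cup. The frame falls back if let go, so finish while holding it there by the stake head, fingers still on it, and leave the other things on the bench where they are.

Things in the scene. Friction and masses are not known exactly. Their poses are not given: they have to be found in the camera images.
- base: the stake stand's grey base plate, fixed to the bench, 250 (its x) x 150 (its y) x 14 mm high; origin at the centre of its underside. Everything of the stand is given in this frame: the frame tips in its x-z plane (leaning to -x at the start), the kickstand and pocket are on its +x side. The plate's yaw differs from start to start, about -90 degrees give or take 23
- pocket (a point): centre of the mouth of the round pocket in the base plate, flush with the plate's top face (14 mm above the bench), at x +85, y -17 mm in the base's frame; 44 mm wide, 12 mm deep, chamfered mouth
- hinge (a point): middle of the frame's hinge, at x -60, y 0, z 34 mm in the base's frame; the hinge axis is the base's y axis. Two 36 mm high bracket blocks stand beside it at y +-52 mm
- frame (a joint): angle of the frame about the hinge, rad: 0 = upright, negative = leaning to the base's -x; starts on its stop at -0.42. Weight (1 kg) and a return spring always pull it back there: about 3 N at the stake head at the stop, 1 N when upright. With kickstand down and cup in place, the foot meets the cup's floor at 0; without them nothing stops it before +0.3
- stake_head (a point): centre of the polished steel mushroom head on top of the frame, 187 mm from the hinge along the frame (straight above the hinge, 221 mm above the bench, when upright). The head is round, 48 mm in diameter, reaching from 13 mm below this point to 21 mm above it; below it a 26 mm stem 12 mm long, then a dark 38 mm hub. The point turns with the frame: its z axis points up along the frame
- stake: the stake (hub, stem and head in one, fixed to the frame); origin at the underside of the hub, 57 mm below the centre of the head along the frame; axes as the base's when the frame is upright
- leg (a joint): angle of the kickstand, rad: 0 = stowed, out to the base's +y and 10 degrees up; 1.885 = down on its stop, 8 degrees past straight down. Turns about the frame's x axis through x +25, y 0, z +115 mm from the hinge in the frame's tilting axes. An over-centre spring returns it to 0 below about 0.4 and snaps it down from about 0.8 on; about 1 N at the pedal turns it
- pedal (a point): middle of the upper face (when stowed) of the red pedal on the kickstand, 56 mm (along the frame's x) x 24 mm x 8 mm; 96 mm along the leg's axis and 92 mm out from it. Pushed down and round (stowed: +y side, then down, then towards -y). The point turns with the leg: with the leg stowed its axes are those of the frame
- foot: round black rubber foot at the kickstand's end, 18 mm in diameter, origin at its centre, 120 mm along the leg's axis and 121 mm out from it; with the leg down and the frame upright it is centred over the pocket, 29 mm above the bench
- cup: the brass foot cup to use, lying hollow side up: flange 56 mm in diameter and 14 mm high on top of a boss 40 mm in diameter and 10 mm high (chamfered), 24 mm in all; recess 44 mm wide, 8 mm deep with a dark floor; origin at the centre of the boss's underside, z up. 120 g. Seated, its flange lies on the plate and its origin is 10 mm below the pocket's mouth
- spare_cup: an identical cup lying hollow side down (boss up), not to be used or moved; origin at the centre of its underside. The two cups' places are swapped at random
- hammer: hammer with light wooden handle, 260 mm, lying on the bench; leave alone
- mallet: dark wooden mallet, lying, head 55 x 100 x 55 mm; leave alone
- bowl: silver-coloured bowl, 124 mm wide, 55 mm high; leave alone
- beaker: silver-coloured beaker, 72 mm wide, 100 mm high; leave alone
- mandrel: upright tapered steel mandrel, foot 44 mm wide, 200 mm high; leave alone
Mind the look-alikes: they are no part of the job. Leave any blue look-alike of the cup alone.

How it is judged (in metres and radians):
On the way, in this order (a step that is already met when the one before it is completed fails the run):
1. the cup sits in the pocket, hollow side up, let go (horizontal distance between cup and pocket below 0.005 m and z of cup in the frame of pocket below -0.007 m and angle between cup's own z axis and vertical below 0.1 rad and contact force between the fingers and cup below 0.1 N), for 0.2 s.
2. the kickstand has snapped down against its stop (value of joint leg above 1.75 rad), for 0.2 s.
At the end, for the whole second after the job is handed in: Cup in the pocket (5 mm off-centre at most, 7 mm deep or more, hollow up, tilt under 0.1 rad); kickstand above 1.75 rad; frame within 0.05 rad of upright; foot presses on the cup with over 0.3 N; fingers on the stake with over 0.5 N, all through the last second (horizontal distance between cup and pocket below 0.005 m and z of cup in the frame of pocket below -0.007 m and angle between cup's own z axis and vertical below 0.1 rad and value of joint leg above 1.75 rad and value of joint frame between -0.05 and 0.05 rad and contact force between foot and cup above 0.3 N and contact force between the fingers and stake above 0.5 N); the arm keeps its last pose, push and grip.
It fails at once if one of the other things on the bench was shifted by more than 30 mm (distance of any of spare_cup, hammer, mallet, bowl, beaker, mandrel from where it was at the start of the episode above 0.03 m).
It also fails if it takes over 72 s, if anything falls off the work surface, if the arm or the gripper's body presses on something with over 40 N, if the wrist force passes 120 N, or if a joint passes its speed limit or range.

### The arm

A 7-joint arm with a two-finger parallel gripper is mounted at the origin on the work surface. World frame = base frame: x ahead of the robot, y to its left, z up, the work surface at z = 0. Lengths are in mm, angles in rad, forces in N, time in s.
With the tool pointing down it reaches from about 350 to 900 mm from the base axis. Payload 7.2 kg.
Tool frame: the origin (TCP) lies midway between the tips of the shut fingers; the grasp point (between the pads) lies 19 mm behind it (manip.grip_depth is the z of the grasp point in the tool frame, in mm); z points along the fingers, y is the direction in which the jaws open and shut (so a half turn about z gives the same grasp; the last joint's range is limited). The gripper opens to 85 mm and grips with 20 to 120 N. Pads are 22 mm wide; open, the fingers measure 114 mm over their backs; the gripper's body (76 mm by 85 mm) begins 54 mm behind the grasp point. The pads swing forward as they close: fully open they stand 13 mm farther back than shut.
Start: joints at [1.243, 0.411, -0.013, 1.596, 0.006, 1.134, -0.082], TCP at [160.542, -604.032, 231.297] pointing down, gripper open.
Joint ranges: [-2.95, 2.95], [-0.29, 1.99], [-1.47, 1.44], [0.14, 2.54], [-1.03, 4.17], [0.13, 1.85], [-2.86, 2.86]. Speed limits (rad/s): [2.39, 2.39, 3.01, 3.01, 3.14, 3.14, 3.14].

### API

Orientations are given as a rotation vector (axis times angle).
In Python, from workcell import manip gives the robot as it stands.
- The arm moves only by the shell command python3 -m jog 'ROWS' [OPENING] [FORCE]. ROWS is JSON, one flat list of numbers, 4 for each row, row after row: the shift along the tool's x, y, z in m, then the turn about the tool's z in rad. A call has exactly 10 rows; each row is the pose to reach, as a shift and turn from the pose commanded when the call began, along the tool's axes at that moment; what a row does not reach only later rows make up. A row lasts 1/8 s, in which the tool goes at most 62.5 mm and 10.7 degrees, less where a joint would pass 70% of its speed; a pose out of reach is approached as far as the arm can. A call with a gripper value outside its range is refused whole. OPENING is the opening, from -1 (shut) to 1 (fully open), so that 0 is half open, set as the call begins (- or left out, the last holds). The fingers move at their own pace and stop on an object; FORCE is the grip in N (left out, the last holds). Time passes only in rows, so rows that repeat a pose let the fingers close, or fill a call up. It gives the time, the measured TCP pose, the force and the opening at its end, in the units of the state.
- manip.read_state(): the state, without advancing time (a new reading comes with each control period).
- manip.read_camera(name): name is "scene" or "side" or "wrist"; returns the picture (384x512x3 uint8, red, green, blue); there is no depth.
- manip.calibration(name): a dict with "mtx" (3x3 intrinsics, pixels), "R" (3x3) and "t" (3): a world point X has camera coordinates R X + t; the wrist camera has in their place "mount" (4x4, takes a point from camera to tool coordinates, whose origin is the TCP and whose axes are the flange's). Camera axes: x right, y down, z forward; pixel columns grow to the right and rows downward; lengths in mm; the calibration is good to about 2 mm. A picture is of the moment at which its call begins: read the wrist's pose just before it. calibration takes no time and is no camera call.
- manip.job_done(): hands the job in, once; it reports no verdict.
The state is a dict: "time_s": time; "joint_positions": joint angles; "joint_velocities": joint speeds; "joint_efforts": joint torques, N m; "ee_pos": TCP position; "ee_rot": TCP orientation; "ft_force": force on the tool from outside, world axes, zero at the start; "moment": the same for the moment, N m; "opening": finger opening in mm.
Only numpy, scipy, OpenCV 4.12 (cv2) and the standard library are available. Lean on these libraries where they do the work, as an engineer would, in place of code of your own. Each camera call takes 0.05 s, during which the arm holds its last target.

## Working session

There is one attempt and no reset: what is moved stays moved. The work goes in short steps, Python scripts to look and compute and a shell command to move; the robot and the scene stay as the last step left them, time stands still between calls to the robot, and variables do not carry over. Pictures are saved under pics/ and viewed, and the job is handed in when it is done.

```bash
ls; mkdir -p pics
python3 - <<'E'
from workcell import manip
import cv2, numpy as np
s=manip.read_state(); print(s['time_s'],s['ee_pos'],s['ee_rot'],s['opening'],manip.grip_depth)
for n in ("scene","side","wrist"):
    im=manip.read_camera(n); cv2.imwrite(f"pics/{n}0.png",im[:,:,::-1]); c=manip.calibration(n); print(n,{k:np.round(v,3).tolist() for k,v in c.items()})
E
```

```text
pics
0.0 [ 160.35918968 -603.54418833  230.42257231] [-3.11349953e+00 -4.06759739e-01  6.08750236e-04] 85.20738434691455 -18.700000000000003
scene {'mtx': [[472.465, 0.0, 260.17], [0.0, 472.465, 187.827], [0.0, 0.0, 1.0]], 'R': [[0.789, 0.614, 0.014], [0.508, -0.64, -0.577], [-0.345, 0.462, -0.817]], 't': [-461.41, -179.035, 1983.737]}
side {'mtx': [[380.496, 0.0, 256.959], [0.0, 380.496, 194.981], [0.0, 0.0, 1.0]], 'R': [[0.996, -0.092, -0.008], [-0.06, -0.572, -0.818], [0.07, 0.815, -0.575]], 't': [-579.276, 183.096, 1364.881]}
wrist {'mtx': [[316.003, 0.0, 254.053], [0.0, 316.003, 187.313], [0.0, 0.0, 1.0]], 'mount': [[0.0, -0.962, -0.271, 67.399], [1.0, 0.0, 0.0, 0.368], [-0.0, -0.271, 0.962, -142.624], [0.0, 0.0, 0.0, 1.0]]}
```

View pics/scene0.png

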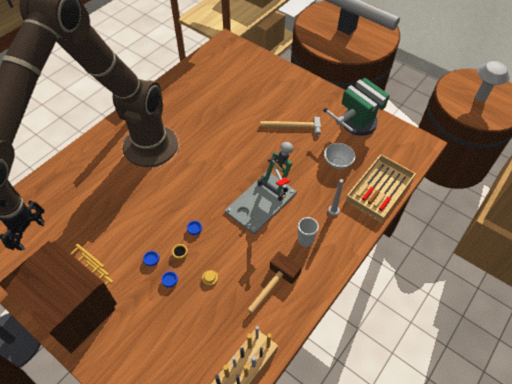

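View pics/side0.png

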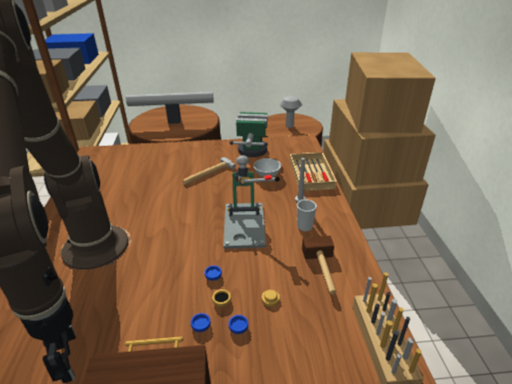

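View pics/wrist0.png

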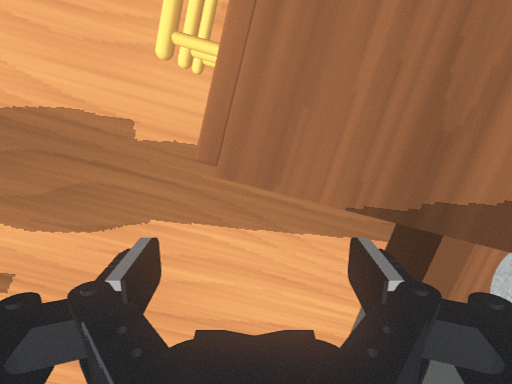

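Brass candidates are at scene (179,251), with a dark hollow, and (210,277), which looks solid with the boss up. The blue look-alikes are at (194,229), (151,259) and (170,280). The first fits the description, so I'll confirm it in a crop and measure it.

```bash
cat > h.py <<'E'
import numpy as np, cv2
from scipy.spatial.transform import Rotation as Ro
from workcell import manip
def ray(n,px,z,pose=None):
    c=manip.calibration(n); K=np.array(c['mtx'])
    d=np.linalg.inv(K)@np.array([px[0],px[1],1.])
    if n=='wrist':
        M=np.array(c['mount']); p,r=pose; R=Ro.from_rotvec(r).as_matrix()
        o=R@M[:3,3]+p; d=R@M[:3,:3]@d
    else:
        R=np.array(c['R']); t=np.array(c['t']); o=-R.T@t; d=R.T@d
    return o+d*(z-o[2])/d[2]
def proj(n,X,pose=None):
    c=manip.calibration(n); K=np.array(c['mtx']); X=np.array(X,float)
    if n=='wrist':
        M=np.array(c['mount']); p,r=pose; R=Ro.from_rotvec(r).as_matrix()
        x=M[:3,:3].T@(R.T@(X-p)-M[:3,3])
    else: x=np.array(c['R'])@X+np.array(c['t'])
    u=K@x; return u[:2]/u[2]
E
python3 - <<'E'
from h import *
for n in ('scene','side'):
    im=cv2.imread(f'pics/{n}0.png'); hsv=cv2.cvtColor(im,cv2.COLOR_BGR2HSV)
    m=cv2.inRange(hsv,(20,110,60),(33,255,255))
    k,l,st,ce=cv2.connectedComponentsWithStats(m)
    for i in range(1,k):
        if st[i,4]>25: print(n,st[i],ce[i].round(1),ray(n,ce[i],20).round(0))
    g=cv2.inRange(hsv,(0,0,90),(180,45,255)) 
    k,l,st,ce=cv2.connectedComponentsWithStats(g)
    x0,y0,w,h=(140,120,200,190) if n=='scene' else (180,140,180,210)
    cv2.imwrite(f'pics/{n}0z.png',cv2.resize(im[y0:y0+h,x0:x0+w],None,fx=3,fy=3,interpolation=cv2.INTER_CUBIC)[:600,:800])
E
```

```text
scene [ 76 245  32  32 150] [ 93.1 261.8] [ 242. -509.   20.]
scene [203 271  15  10 104] [209.8 275.6] [ 596. -296.   20.]
side [378 273  10  28  70] [382.5 285.7] [ 945. -298.   20.]
side [367 284  10  28  78] [371.7 296.2] [ 897. -334.   20.]
side [213 290  17  16 119] [221.1 298. ] [ 446. -296.   20.]
side [262 290  17  16 209] [270.  297.5] [ 593. -309.   20.]
side [393 308  10  24  73] [397.2 319.3] [ 941. -421.   20.]
side [381 320  11  27 110] [385.8 332.7] [ 893. -460.   20.]
side [126 337  57  14 238] [153.5 341.3] [ 263. -425.   20.]
side [409 349  12  23  86] [414.7 359.4] [ 938. -544.   20.]
```

View pics/scene0z.png

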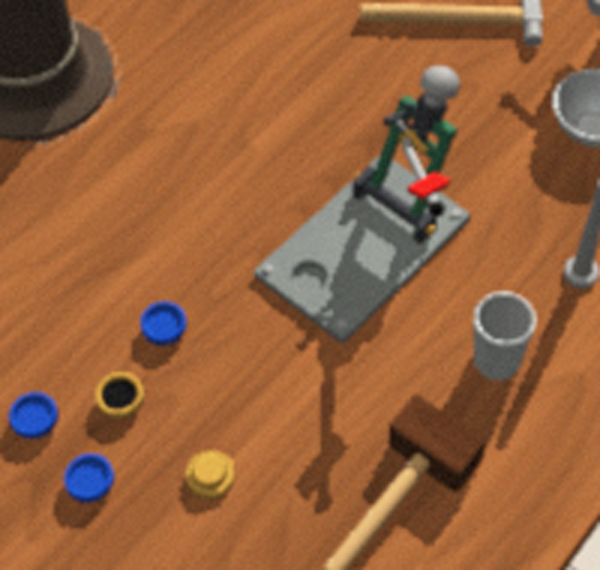

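View pics/side0z.png

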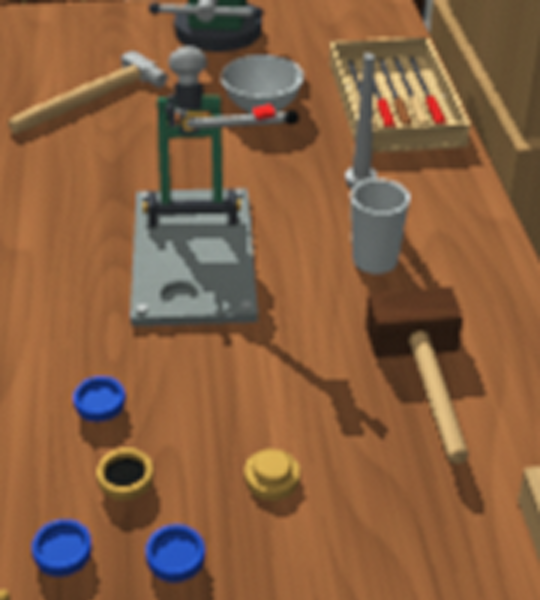

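The crop confirms it: the brass ring with the dark floor at scene (180,251) / side (222,297) is the cup. The one at (210,276) shows its boss, so it is the spare. Next I estimate the poses.

Run:
```python
from h import *
S=lambda x,y:(140+(x+.5)/3-.5,120+(y+.5)/3-.5)
D=lambda x,y:(180+(x+.5)/3-.5,140+(y+.5)/3-.5)
f=lambda a:a.round(0)[:2]
print('cup',f(ray('scene',S(120,392),24)),f(ray('side',D(125,471),24)))
print('blue',[f(ray('side',D(*p),20)) for p in ((100,396),(62,546),(176,551))])
print('spare',f(ray('side',D(273,470),20)))
print('plate side NL NR FL FR',[f(ray('side',D(*p),14)) for p in ((132,313),(257,312),(137,192),(249,192))])
print('plate scene',[f(ray('scene',S(*p),14)) for p in ((256,270),(344,332),(388,160),(469,214))])
print('pocket',f(ray('scene',S(310,274),14)),f(ray('side',D(179,293),14)))
print('head',[f(ray('side',D(187,60),205)),f(ray('scene',S(440,82),205))])
print('pedal',[f(ray('side',D(264,112),203)),f(ray('scene',S(428,184),203))])
print('mandrel foot',f(ray('side',D(361,180),5)),'beaker',f(ray('side',D(380,195),100)),'bowl',f(ray('side',D(262,80),50)))
```

```text
cup [ 449. -291.] [ 447. -295.]
blue [array([ 422., -186.]), array([ 387., -375.]), array([ 493., -391.])]
spare [ 595. -305.]
plate side NL NR FL FR [array([459., -51.]), array([606., -64.]), array([470., 189.]), array([621., 174.])]
plate scene [array([460., -56.]), array([603., -58.]), array([485., 186.]), array([621., 181.])]
pocket [517. -19.] [516. -21.]
head [array([545., 206.]), array([545., 201.])]
pedal [array([629.,  76.]), array([624.,  70.])]
mandrel foot [779. 198.] beaker [767.  35.] bowl [665. 405.]
```

```bash
python3 -m jog '[0,0,-0.06,0, 0.013,-0.048,-0.12,0, 0.026,-0.096,-0.15,0, 0.039,-0.145,-0.15,0, 0.055,-0.193,-0.15,0, 0.115,-0.2,-0.15,0, 0.175,-0.206,-0.15,0, 0.235,-0.212,-0.15,0, 0.295,-0.219,-0.15,0, 0.357,-0.226,-0.12,0]' 1
```

```text
time_s: 1.4
ee_pos: [444.4, -295.6, 355.6]
ee_rot: [3.113, 0.406, 0.005]
ft_force: [0.1, -1.2, -0.5]
opening: 85.4
```

```bash
python3 -m jog '[0,0,0.05,0, 0,0,0.09,0, 0,0,0.12,0, 0,0,0.15,0, 0,0,0.15,0, 0,0,0.15,0, 0,0,0.15,0, 0,0,0.15,0, 0,0,0.15,0, 0,0,0.15,0]' 1
cat > wv.py <<'E'
import sys
from h import *
s=manip.read_state(); im=manip.read_camera('wrist'); n=sys.argv[1]
cv2.imwrite(f'pics/{n}.png',im[:,:,::-1]); np.savez(f'pics/{n}.npz',p=s['ee_pos'],r=s['ee_rot'])
R=Ro.from_rotvec(s['ee_rot']).as_matrix()
print(s['time_s'],s['ee_pos'].round(1),'toolx',R[:,0].round(3),'tooly',R[:,1].round(3),'F',np.round(s['ft_force'],1),s['opening'])
E
python3 wv.py w1
```

```text
time_s: 2.65
ee_pos: [441.9, -296.2, 204.4]
ee_rot: [3.115, 0.407, 0.0]
ft_force: [0.6, 0.1, 0.6]
opening: 85.1
2.65 [ 441.9 -296.2  204.4] toolx [0.966 0.257 0.   ] tooly [ 0.257 -0.966  0.   ] F [0.6 0.1 0.6] 85.10100673347739
```

View pics/w1.png

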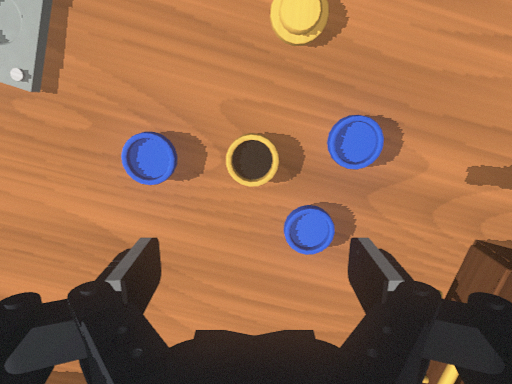

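The wrist view shows the brass ring with the dark hollow at (252,160), between blue cups at (149,158), (355,141) and (309,230). The spare is at (299,15).

```bash
cat > ring.py <<'E'
import sys
from h import *
n=sys.argv[1]; z=float(sys.argv[2]); im=cv2.imread(f'pics/{n}.png'); q=np.load(f'pics/{n}.npz')
hsv=cv2.cvtColor(im,cv2.COLOR_BGR2HSV); m=cv2.inRange(hsv,(19,130,90),(33,255,255))
cs,_=cv2.findContours(m,cv2.RETR_EXTERNAL,cv2.CHAIN_APPROX_NONE)
R=Ro.from_rotvec(q['r']).as_matrix()
for c in cs:
    if cv2.contourArea(c)<300: continue
    e=cv2.fitEllipse(c); X=ray('wrist',e[0],z,(q['p'],q['r']))
    print(np.round(e[0],1),np.round(e[1],1),'X',X.round(1),'tool shift',(R.T@(X-q['p'])).round(1))
E
python3 ring.py w1 22
python3 - <<'E'
from h import *
q=np.load('pics/w1.npz')
for p in ((149,158),(355,141),(309,230)): print(ray('wrist',p,20,(q['p'],q['r'])).round(0))
E
```

```text
[251.7 159.7] [51.3 51.6] X [ 446.8 -292.7   22. ] tool shift [  5.7  -2.1 182.4]
[298.3  19.2] [46.8 60.1] X [ 586.  -300.9   22. ] tool shift [138.1  41.5 182.4]
[ 421. -188.   20.]
[ 493. -391.   20.]
[ 386. -375.   20.]
```

```bash
python3 -m jog '[0.006,-0.002,0.05,0, 0.006,-0.002,0.1,0, 0.006,-0.002,0.14,0, 0.006,-0.002,0.17,0, 0.006,-0.002,0.185,0, 0.006,-0.002,0.195,0, 0.006,-0.002,0.195,0, 0.006,-0.002,0.195,0, 0.006,-0.002,0.195,0, 0.006,-0.002,0.195,0]' 1 && python3 wv.py w2
```

```text
time_s: 3.95
ee_pos: [447.4, -292.9, 9.8]
ee_rot: [3.114, 0.407, 0.001]
ft_force: [-0.5, 0.2, -0.3]
opening: 85.7
3.95 [ 447.4 -292.9    9.8] toolx [0.966 0.257 0.001] tooly [ 0.257 -0.966  0.001] F [-0.5  0.2 -0.3] 85.71987736921433
```

View pics/w2.png

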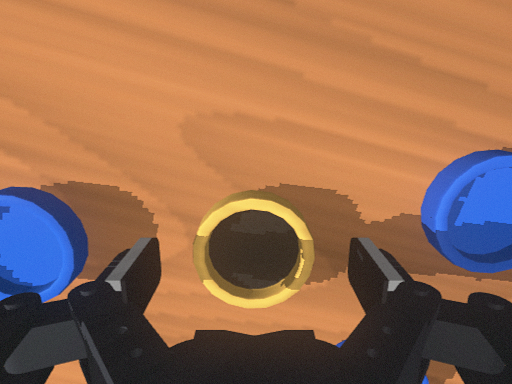

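The ring at (254,252) is centred between the open fingers, so I close.

```bash
python3 -m jog '[0,0,0,0, 0,0,0,0, 0,0,0,0, 0,0,0,0, 0,0,0,0, 0,0,0,0, 0,0,0,0, 0,0,0,0, 0,0,-0.02,0, 0,0,-0.05,0]' -1 40 && python3 wv.py w3 && python3 ring.py w3 70
```

```text
time_s: 5.25
ee_pos: [446.3, -292.1, 58.8]
ee_rot: [-3.113, -0.407, 0.003]
ft_force: [-0.3, 0.4, -1.9]
opening: 53.7
5.25 [ 446.3 -292.1   58.8] toolx [ 0.966  0.257 -0.002] tooly [ 0.257 -0.966 -0.002] F [-0.3  0.4 -1.9] 53.74395602636265
[253.3 250.5] [113.6 120.3] X [ 446.5 -292.1   70. ] tool shift [  0.3   0.  -11.2]
[335.6   5. ] [12.5 65.2] X [ 551.4 -295.8   70. ] tool shift [100.7  30.6 -11.4]
```

View pics/w3.png

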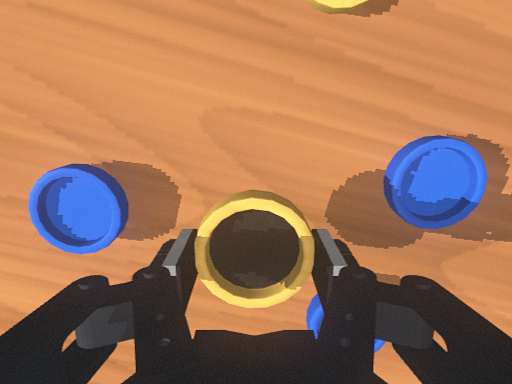

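```bash
python3 -m jog '[0,0,-0.05,0, 0.01,-0.03,-0.1,0, 0.025,-0.08,-0.1,0, 0.04,-0.13,-0.1,0, 0.055,-0.18,-0.1,0, 0.07,-0.22,-0.1,0, 0.078,-0.245,-0.1,0, 0.078,-0.245,-0.1,0, 0.078,-0.245,-0.1,0, 0.078,-0.245,-0.1,0]' && python3 wv.py w4
```

```text
time_s: 6.55
ee_pos: [459.4, -37.0, 159.0]
ee_rot: [3.115, 0.404, -0.001]
ft_force: [0.4, -0.6, -2.1]
opening: 53.5
6.55 [459.4 -37.  159. ] toolx [ 0.967  0.255 -0.   ] tooly [ 0.255 -0.967  0.   ] F [ 0.4 -0.6 -2.1] 53.49393697557023
```

View pics/w4.png

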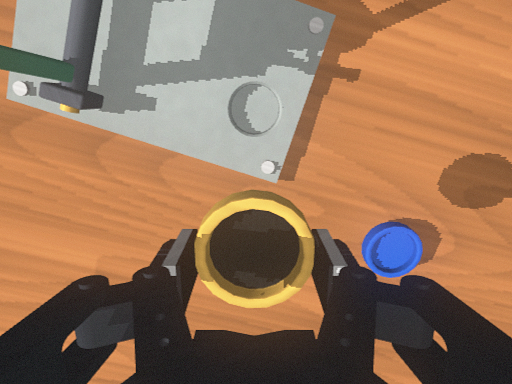

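The pocket mouth is at about (255,108) and the plate corners at (278,182), (335,15) and (8,98). I'll refine these in an enlarged crop.

Run:
```python
from h import *
im=cv2.imread('pics/w4.png'); cv2.imwrite('pics/w4z.png',cv2.resize(im[60:200,180:340],None,fx=4,fy=4,interpolation=cv2.INTER_CUBIC))
```

```text
(no output)
```

View pics/w4z.png

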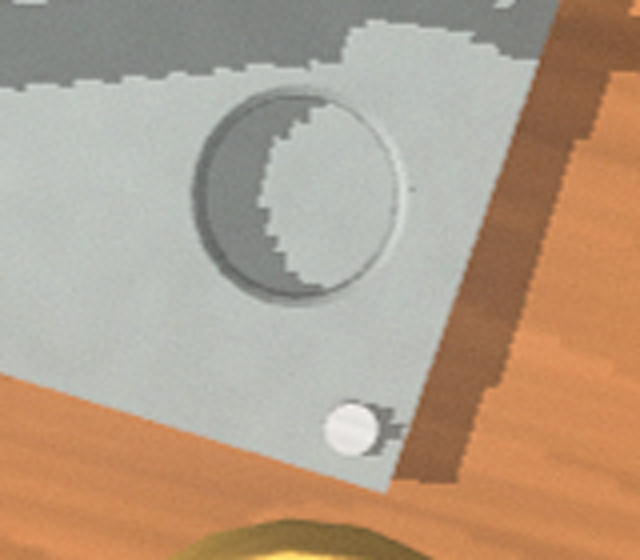

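Run:
```python
from h import *
q=np.load('pics/w4.npz'); P=(q['p'],q['r']); R=Ro.from_rotvec(q['r']).as_matrix()
w=lambda p:ray('wrist',p,14,P)
c=lambda x,y:(180+(x+.5)/4-.5,60+(y+.5)/4-.5)
pk=w(c(301,196)); print('pocket',pk.round(1),'shift',(R.T@(pk-q['p'])).round(1))
a=w(c(386,491)); b=w(c(555,0)); d=w(c(0,373)); e=w((335,15)); f=w((8,98))
yv=b-a; xv=a-d
print(a.round(1),'edges',b.round(1),d.round(1),e.round(1),f.round(1)); print('yaw from y edge',np.degrees(np.arctan2(yv[1],yv[0]))-90,np.degrees(np.arctan2((e-a)[1],(e-a)[0]))-90,'x edge',np.degrees(np.arctan2(xv[1],xv[0])),np.degrees(np.arctan2((a-f)[1],(a-f)[0])))
print('corner->pocket',pk-a)
```

```text
pocket [516.2 -23.2  14. ] shift [ 58.5   1.1 145. ]
[456.2 -59.8  14. ] edges [569. -65.  14.] [460.5  33.5  14. ] [605.  -67.6  14. ] [469.8 188.2  14. ]
yaw from y edge -92.6322688852254 -93.01264354581866 x edge -92.67097741412887 -93.14856238222583
corner->pocket [60.07401551 36.60171886  0.        ]
```

```bash
python3 -m jog '[0.03,0.001,0,0, 0.058,0.001,0,0, 0.058,0.001,0.05,0, 0.058,0.001,0.1,0, 0.058,0.001,0.12,0, 0.058,0.001,0.127,0, 0.058,0.001,0.127,0, 0.058,0.001,0.127,0, 0.058,0.001,0.127,0, 0.058,0.001,0.127,0]' && python3 wv.py w5
```

```text
time_s: 7.85
ee_pos: [516.3, -22.0, 32.8]
ee_rot: [3.115, 0.407, 0.002]
ft_force: [-0.4, 0.1, -2.7]
opening: 53.5
7.85 [516.3 -22.   32.8] toolx [0.966 0.257 0.001] tooly [ 0.257 -0.966  0.   ] F [-0.4  0.1 -2.7] 53.53418351146948
```

View pics/w5.png

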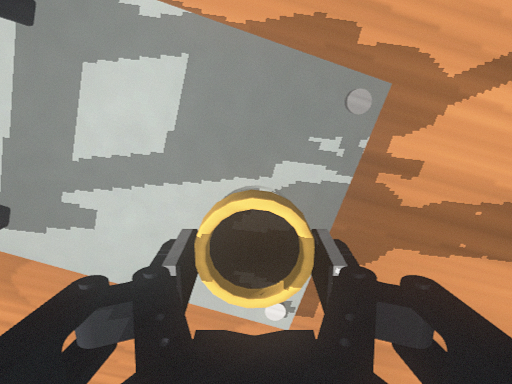

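```bash
python3 - <<'E'
from h import *
q=np.load('pics/w5.npz'); P=(q['p'],q['r'])
a=ray('wrist',(291,328.5),14,P);e=ray('wrist',(391,82),14,P); print(a.round(1),e.round(1)); 
v=(e-a)/np.linalg.norm(e-a); n=np.array([-v[1],v[0],0]); m=(a+e)/2
print(np.linalg.norm(e-a), 'pocket',(m+n*40-v*17).round(1),'yaw',np.degrees(np.arctan2(v[1],v[0]))-90)
E
python3 -m jog '[0,0.0005,0.004,0, 0,0.0005,0.006,0, 0,0.0005,0.008,0, 0,0.0005,0.01,0, 0,0.0005,0.011,0, 0,0.0005,0.012,0, 0,0.0005,0.012,0, 0,0.0005,0.012,0, 0,0.0005,0.012,0, 0,0.0005,0.012,0]'
```

```text
[457.2 -61.3  14. ] [605.9 -67.4  14. ]
148.8189043153098 pocket [516.2 -23.7  14. ] yaw -92.34278770439076
time_s: 9.15
ee_pos: [516.0, -22.4, 20.2]
ee_rot: [3.115, 0.407, 0.0]
ft_force: [-0.9, 0.4, -1.1]
opening: 53.6
```

```bash
python3 -m jog '[0,0.0005,0.001,0, 0,0.0005,0.002,0, 0,0.0005,0.003,0, 0,0.0005,0.0035,0, 0,0.0005,0.004,0, 0,0.0005,0.0045,0, 0,0.0005,0.0045,0, 0,0.0005,0.0045,0, 0,0.0005,0.0045,0, 0,0.0005,0.0045,0]'
```

```text
time_s: 10.4
ee_pos: [516.2, -22.9, 15.7]
ee_rot: [3.115, 0.407, 0.0]
ft_force: [0.5, -0.4, -1.8]
opening: 53.6
```

Boss is 8 mm deep with no contact force. Release, then lift.

```bash
python3 -m jog '[0,0,0,0, 0,0,0,0, 0,0,0,0, 0,0,0,0, 0,0,0,0, 0,0,0,0, 0,0,-0.04,0, 0,0,-0.1,0, 0,0,-0.15,0, 0,0,-0.18,0]' 1
python3 -m jog '[-0.05,0,-0.05,0, -0.05,0,-0.05,0, -0.05,0,-0.05,0, -0.05,0,-0.05,0, -0.05,0,-0.05,0, -0.05,0,-0.05,0, -0.05,0,-0.05,0, -0.05,0,-0.05,0, -0.05,0,-0.05,0, -0.05,0,-0.05,0]' 1
python3 wv.py w6; python3 ring.py w6 28
python3 - <<'E'
from h import *
for n in('scene','side'):
    im=manip.read_camera(n)[:,:,::-1]; cv2.imwrite(f'pics/{n}1.png',im)
E
```

```text
time_s: 11.65
ee_pos: [516.9, -22.8, 198.5]
ee_rot: [3.114, 0.407, 0.005]
ft_force: [0.8, -0.3, -0.1]
opening: 85.5
time_s: 12.9
ee_pos: [467.8, -35.7, 245.8]
ee_rot: [3.115, 0.407, 0.0]
ft_force: [0.7, 0.8, -0.4]
opening: 85.4
12.9 [467.8 -35.7 245.8] toolx [0.966 0.257 0.   ] tooly [ 0.257 -0.966  0.   ] F [ 0.7  0.8 -0.4] 85.4399160411514
[254.  114.9] [47.8 48.9] X [515.8 -23.4  28. ] tool shift [ 49.5   0.4 217.8]
[494.6 110.4] [39.6 50.8] X [ 589. -280.   28.] tool shift [ 54.4 267.2 217.8]
[30.2 18.2] [31.9 43.7] X [550.5 224.2  28. ] tool shift [ 146.6 -230.   217.7]
```

View pics/w6.png

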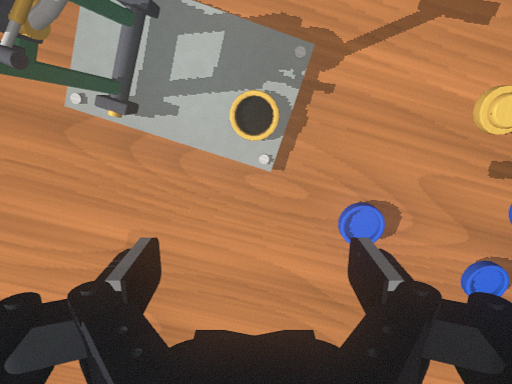

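View pics/side1.png

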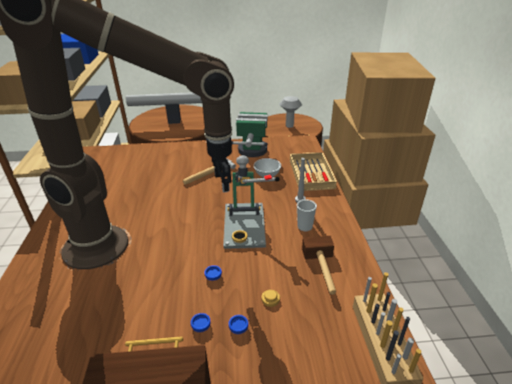

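The cup is seated at (515.8,-23.4) with the hollow up and the ring circular. Next I locate the pedal and head precisely.

```bash
cat > model.py <<'E'
from h import *
C=np.array([537.3,60.8,0.]); YAW=np.radians(-92.7)
B=Ro.from_euler('z',YAW).as_matrix()
def W(b): return C+B@np.array(b,float)
def fr(p,a):  # frame coords -> world
    x,y,z=p; return W((-60+x*np.cos(a)+z*np.sin(a), y, 34-x*np.sin(a)+z*np.cos(a)))
def leg(along,out,th,up=0):
    t=np.radians(10)-th
    return (25+along,out*np.cos(t)-up*np.sin(t),115+out*np.sin(t)+up*np.cos(t))
E
python3 - <<'E'
from model import *
print('head',fr((0,0,187),-.42).round(1),'pedal',fr(leg(96,92,0),-.42).round(1),'foot',fr(leg(120,121,0),-.42).round(1))
rays=[]
def red(im):
    hsv=cv2.cvtColor(im,cv2.COLOR_BGR2HSV); m=cv2.inRange(hsv,(0,150,120),(8,255,255))|cv2.inRange(hsv,(172,150,120),(180,255,255))
    k,l,st,ce=cv2.connectedComponentsWithStats(m); return [(st[i],ce[i]) for i in range(1,k) if st[i,4]>15]
A=[]
for n,guess in (('scene',(282,181)),('side',(268,177))):
    im=cv2.imread(f'pics/{n}0.png')
    s,c=min(red(im),key=lambda t:np.hypot(*(t[1]-guess))); print(n,s,c.round(1))
    for z in (195,205,215): print('  ',z,ray(n,c,z).round(1)[:2])
    K=np.array(manip.calibration(n)['mtx']); cc=manip.calibration(n); A.append((K@np.c_[np.array(cc['R']),np.array(cc['t'])],c))
X=cv2.triangulatePoints(A[0][0],A[1][0],A[0][1].reshape(2,1),A[1][1].reshape(2,1)); print('tri',(X[:3]/X[3]).ravel())
for n in ('scene','side'): print(n,'pred px pedal',proj(n,fr(leg(96,92,0),-.42)).round(1),'foot',proj(n,fr(leg(120,121,0),-.42)).round(1))
E
```

```text
head [543.7 196.9 204.7] pedal [627.9  59.5 202.9] foot [655.5  38.3 217.3]
scene [276 177  14   9  71] [282.9 181.1]
   195 [622.8  75.7]
   205 [626.7  69.5]
   215 [630.6  63.3]
side [264 175   8   5  27] [267.4 176.7]
   195 [629.6  91. ]
   205 [627.7  75.3]
   215 [625.8  59.7]
tri [627.63197307  67.5235889  209.06586962]
scene pred px pedal [281.4 183.5] foot [284.5 189.1]
side pred px pedal [268.  179.6] foot [276.6 178.9]
```

Run:
```python
from model import *
s=manip.read_state(); R=Ro.from_rotvec(s['ee_rot']).as_matrix(); p0=s['ee_pos']
P=fr(leg(94,92,0,6),-.42)
print('approach',((R.T@(P+[0,0,35]-p0))).round(1), P)
for th in np.arange(0,1.31,.1):
    Q=fr(leg(94,92,th,6),-.42); print(round(th,1),Q.round(0),'rel approach',(R.T@(Q-P-[0,0,35])).round(1))
```

```text
approach [179.5 -55.2   3.2] [627.09821215  63.73167269 207.51119766]
0.0 [627.  64. 208.] rel approach [-0. -0. 35.]
0.1 [629.  60. 199.] rel approach [ 0.5  4.  43.3]
0.2 [629.  56. 191.] rel approach [ 0.2  7.9 51.6]
0.3 [629.  52. 182.] rel approach [-1.  11.4 60.1]
0.4 [628.  49. 174.] rel approach [-3.1 14.7 68.4]
0.5 [626.  45. 166.] rel approach [-6.1 17.6 76.7]
0.6 [623.  42. 158.] rel approach [-9.8 20.1 84.7]
0.7 [619.  38. 150.] rel approach [-14.4  22.3  92.4]
0.8 [614.  35. 143.] rel approach [-19.7  24.1  99.7]
0.9 [609.  33. 136.] rel approach [-25.6  25.4 106.6]
1.0 [603.  30. 130.] rel approach [-32.2  26.3 113. ]
1.1 [596.  28. 124.] rel approach [-39.4  26.8 118.8]
1.2 [589.  26. 119.] rel approach [-47.   26.8 124. ]
1.3 [581.  24. 114.] rel approach [-55.1  26.3 128.4]
```

```bash
python3 -m jog '[0.03,-0.01,-0.03,0, 0.075,-0.025,-0.04,0, 0.12,-0.04,-0.04,0, 0.16,-0.055,-0.03,0, 0.1795,-0.055,-0.015,0, 0.1795,-0.055,0.003,0, 0.1795,-0.055,0.003,0, 0.1795,-0.055,0.003,0, 0.1795,-0.055,0.003,0, 0.1795,-0.055,0.003,0]' -1 40; python3 wv.py w7
python3 - <<'E'
from h import *
for n in('scene','side'):
    im=manip.read_camera(n)[:,:,::-1]; cv2.imwrite(f'pics/{n}2.png',im)
a=cv2.imread('pics/scene2.png')[120:240,220:340]; b=cv2.imread('pics/side2.png')[120:240,190:310]
cv2.imwrite('pics/c2.png',cv2.resize(np.hstack([a,b]),None,fx=3.3,fy=3.3,interpolation=cv2.INTER_CUBIC))
E
```

```text
time_s: 14.3
ee_pos: [627.3, 63.3, 243.6]
ee_rot: [3.115, 0.406, 0.002]
ft_force: [0.9, 1.0, -0.6]
opening: -0.4
14.3 [627.3  63.3 243.6] toolx [0.967 0.256 0.001] tooly [ 0.256 -0.967  0.   ] F [ 0.9  1.  -0.6] -0.35037837537066546
```

View pics/w7.png

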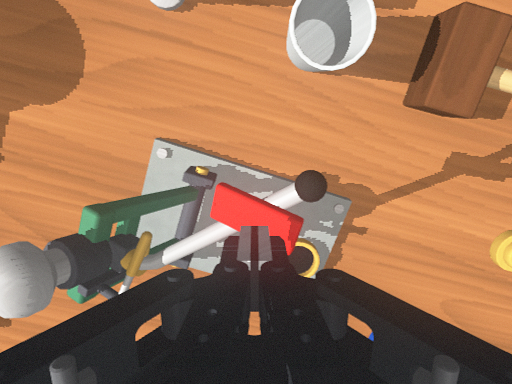

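View pics/c2.png

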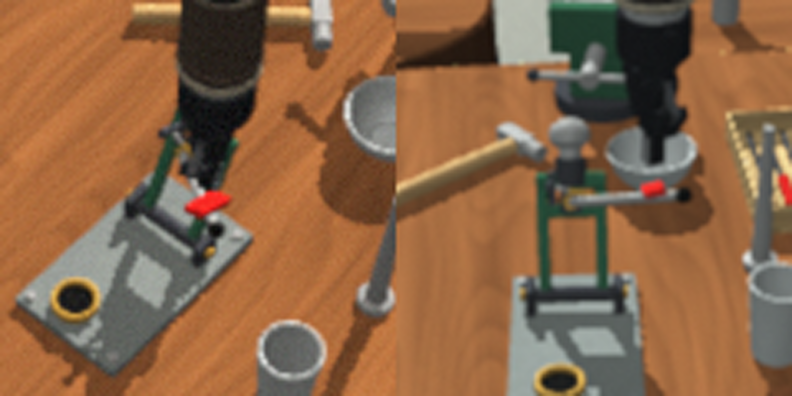

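Run:
```python
from model import *
q=np.load('pics/w7.npz'); P=(q['p'],q['r']); R=Ro.from_rotvec(q['r']).as_matrix()
im=cv2.imread('pics/w7.png'); hsv=cv2.cvtColor(im,cv2.COLOR_BGR2HSV); m=cv2.inRange(hsv,(0,150,120),(8,255,255))|cv2.inRange(hsv,(172,150,120),(180,255,255))
cs,_=cv2.findContours(m,0,2); c=max(cs,key=cv2.contourArea); r=cv2.minAreaRect(c); print(r, cv2.boxPoints(r).round(0).tolist())
for z in (203,208): print(ray('wrist',r[0],z,P).round(1))
print('pred',fr(leg(96,92,0,0),-.42).round(1),proj('wrist',fr(leg(96,92,0,0),-.42),P), 'tip px',proj('wrist',q['p']-[0,0,35],P),'head',proj('wrist',fr((0,0,187),-.42),P))
for dx in(-28,28):
  for dy in (-12,12): print(proj('wrist',fr(leg(96+dx,92+dy,0,0),-.42),P).round(0))
```

```text
((255.05023193359375, 216.8775634765625), (97.30995178222656, 39.455692291259766), 26.11391258239746) [[203.0, 213.0], [220.0, 178.0], [307.0, 221.0], [290.0, 256.0]]
[624.4  61.5 203. ]
[626.3  62.  208. ]
pred [627.9  59.5 202.9] [259.73631967 212.45433638] tip px [253.37495715 215.18534151] head [ 21.84676774 280.29213991]
[218. 211.]
[225. 178.]
[296. 248.]
[308. 214.]
```

```bash
python3 -m jog '[0,0,0.025,0, 0,0,0.035,0, 0,0.004,0.043,0, 0,0.008,0.052,0, -0.001,0.011,0.06,0, -0.003,0.015,0.068,0, -0.006,0.018,0.077,0, -0.01,0.02,0.085,0, -0.014,0.022,0.092,0, -0.014,0.022,0.092,0]'
python3 - <<'E'
from h import *
for n in('scene','side'):
    im=manip.read_camera(n)[:,:,::-1]; cv2.imwrite(f'pics/{n}3.png',im)
a=cv2.imread('pics/scene3.png')[120:240,220:340]; b=cv2.imread('pics/side3.png')[120:240,190:310]
cv2.imwrite('pics/c3.png',cv2.resize(np.hstack([a,b]),None,fx=3.3,fy=3.3,interpolation=cv2.INTER_CUBIC))
E
python3 wv.py w8
```

```text
time_s: 15.7
ee_pos: [618.7, 38.3, 150.1]
ee_rot: [3.115, 0.406, -0.002]
ft_force: [0.4, -0.2, 0.3]
opening: -0.4
15.8 [619.5  38.8 150.9] toolx [0.966 0.257 0.   ] tooly [ 0.257 -0.966 -0.   ] F [0.3 0.2 0.1] -0.06423145368361448
```

View pics/c3.png

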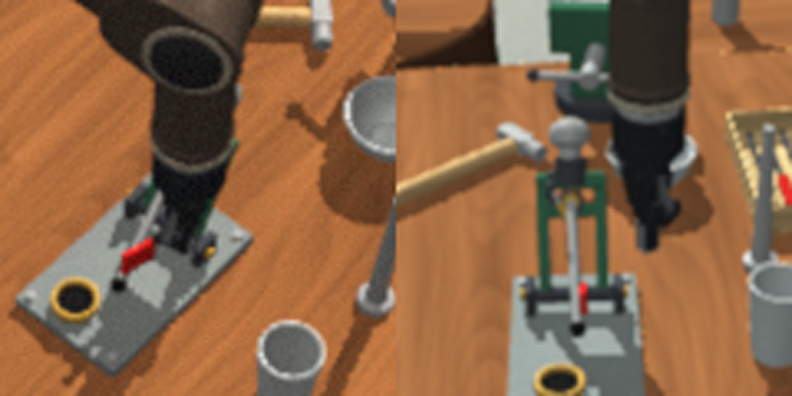

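View pics/w8.png

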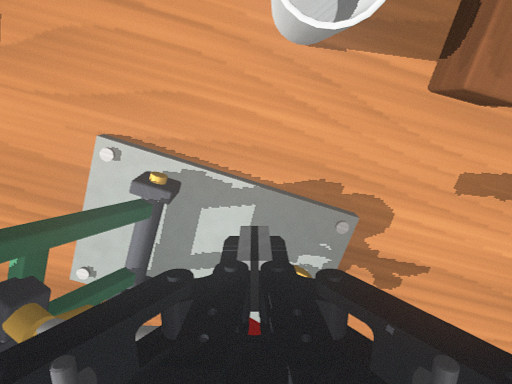

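The leg is down: the red pedal and black foot hang below the frame, with the foot at side (245,219). Next I lift, turn the jaws along the hinge axis and go above the head.

```bash
python3 - <<'E'
from model import *
for n in ('scene','side'): print(n,'foot pred',proj(n,fr(leg(120,121,1.885),-.42)).round(1))
E
python3 -m jog '[0,0,-0.055,0, 0,0,-0.11,-0.15, 0,-0.02,-0.15,-0.32, -0.006,-0.04,-0.15,-0.5, -0.013,-0.08,-0.15,-0.68, -0.02,-0.12,-0.15,-0.86, -0.028,-0.15,-0.15,-1.04, -0.032,-0.172,-0.15,-1.2, -0.032,-0.172,-0.15,-1.264, -0.032,-0.172,-0.15,-1.264]' 1; python3 wv.py w9
```

```text
scene foot pred [243.7 198.9]
side foot pred [238.8 219.7]
time_s: 17.1
ee_pos: [544.2, 197.0, 301.1]
ee_rot: [2.273, 2.168, 0.001]
ft_force: [0.4, -0.6, -0.2]
opening: 85.5
17.1 [544.2 197.  301.1] toolx [0.047 0.999 0.   ] tooly [ 0.999 -0.047  0.001] F [ 0.4 -0.6 -0.2] 85.4570817594686
```

View pics/w9.png

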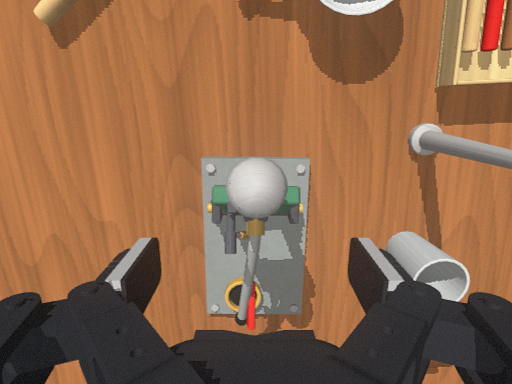

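Run:
```python
from model import *
q=np.load('pics/w9.npz'); P=(q['p'],q['r'])
for th in (1.5,1.7,1.885): print(th,proj('wrist',fr(leg(120,121,th),-.42),P).round(1))
for h in (180,187,195): print(h,proj('wrist',fr((0,0,h),-.42),P).round(1))
im=cv2.imread('pics/w9.png'); c=im[150:240,190:320]
g=cv2.cvtColor(cv2.medianBlur(im,5),cv2.COLOR_BGR2GRAY)
print(cv2.HoughCircles(g[140:240,200:320],cv2.HOUGH_GRADIENT,1,50,param1=80,param2=15,minRadius=22,maxRadius=40))
for n in ('scene','side'):
    im=manip.read_camera(n)[:,:,::-1]; cv2.imwrite(f'pics/{n}4.png',im)
a=cv2.imread('pics/scene4.png')[120:240,220:340]; b=cv2.imread('pics/side4.png')[120:240,190:310]
cv2.imwrite('pics/c4.png',cv2.resize(np.hstack([a,b]),None,fx=3.3,fy=3.3,interpolation=cv2.INTER_CUBIC))
```

```text
1.5 [276.9 318.2]
1.7 [258.6 317.5]
1.885 [241.7 317.7]
180 [254.8 189.5]
187 [254.8 188.3]
195 [254.8 186.8]
[[[57.5 45.5 29.1]]]
```

View pics/c4.png

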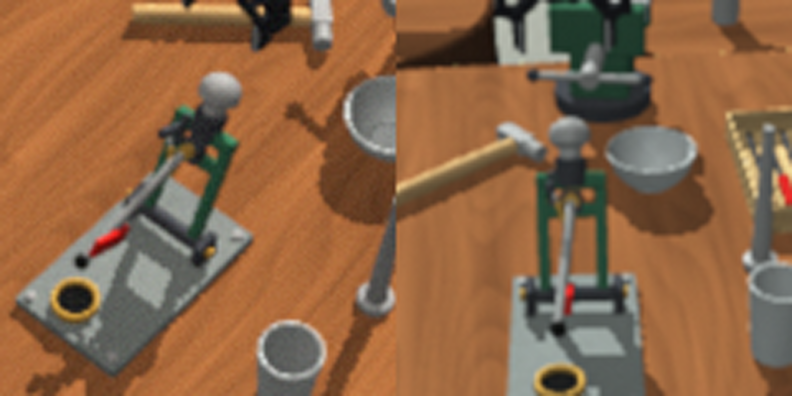

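The foot at (242,320) matches leg 1.885, and the head is centred at (257,185). Descend over the head.

```bash
python3 -m jog '[0,0.001,0.04,0, 0,0.001,0.07,0, 0,0.001,0.095,0, 0,0.001,0.11,0, 0,0.001,0.115,0, 0,0.001,0.115,0, 0,0.001,0.115,0, 0,0.001,0.115,0, 0,0.001,0.115,0, 0,0.001,0.115,0]' 1; python3 wv.py w10
```

```text
time_s: 18.5
ee_pos: [545.3, 196.7, 185.9]
ee_rot: [2.273, 2.168, 0.0]
ft_force: [0.6, 1.0, -0.1]
opening: 85.5
18.5 [545.3 196.7 185.9] toolx [0.047 0.999 0.   ] tooly [ 0.999 -0.047  0.   ] F [ 0.6  1.  -0.1] 85.52004236139167
```

View pics/w10.png

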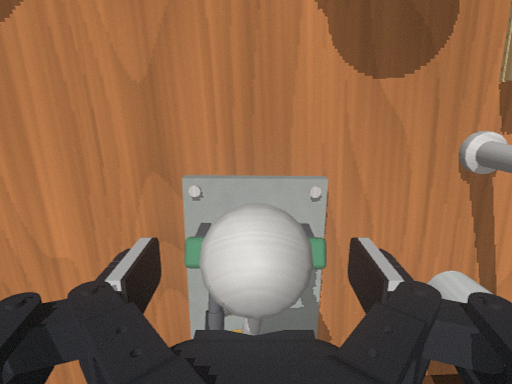

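```bash
python3 -m jog '[0,0,0,0, 0,0,0,0, 0,0,0,0, 0,0,0,0, 0,0,0,0, 0,0,0,0, 0,0,0,0, 0,0,0,0, 0,0,0,0, 0,0,0,0]' -1 30
python3 - <<'E'
from model import *
s=manip.read_state(); R=Ro.from_rotvec(s['ee_rot']).as_matrix()
A=fr((0,0,187),-.42)
for a in np.linspace(-.42,.04,13): print(round(a,3),(R.T@(fr((0,0,187),a)-A)).round(1))
E
```

```text
time_s: 19.8
ee_pos: [545.9, 196.8, 186.1]
ee_rot: [2.273, 2.168, 0.002]
ft_force: [5.6, 0.2, 2.3]
opening: 46.8
-0.42 [0. 0. 0.]
-0.382 [-6.6  0.  -2.8]
-0.343 [-13.3   0.   -5.3]
-0.305 [-20.1   0.   -7.6]
-0.267 [-27.    0.   -9.7]
-0.228 [-33.9   0.  -11.4]
-0.19 [-40.9   0.  -12.9]
-0.152 [-48.    0.  -14.1]
-0.113 [-55.1   0.  -15.1]
-0.075 [-62.2   0.  -15.8]
-0.037 [-69.4   0.  -16.2]
0.002 [-76.6   0.  -16.3]
0.04 [-83.7   0.  -16.1]
```

```bash
python3 -m jog '[-0.0065,0.001,-0.003,0, -0.013,0.001,-0.005,0, -0.02,0.001,-0.0075,0, -0.027,0.001,-0.0095,0, -0.034,0.001,-0.0115,0, -0.041,0.001,-0.013,0, -0.048,0.001,-0.014,0, -0.055,0.001,-0.015,0, -0.062,0.001,-0.016,0, -0.062,0.001,-0.016,0]'; python3 wv.py w11
python3 - <<'E'
from h import *
for n in ('scene','side'):
    im=manip.read_camera(n)[:,:,::-1]; cv2.imwrite(f'pics/{n}5.png',im)
a=cv2.imread('pics/scene5.png')[120:240,220:340]; b=cv2.imread('pics/side5.png')[120:240,190:310]
cv2.imwrite('pics/c5.png',cv2.resize(np.hstack([a,b]),None,fx=3.3,fy=3.3,interpolation=cv2.INTER_CUBIC))
E
```

```text
time_s: 21.05
ee_pos: [542.5, 133.5, 201.7]
ee_rot: [-2.274, -2.168, 0.003]
ft_force: [-1.6, 2.0, 5.0]
opening: 46.8
21.05 [542.5 133.5 201.7] toolx [ 0.048  0.999 -0.001] tooly [ 0.999 -0.048 -0.002] F [-1.6  2.   5. ] 46.81997791391261
```

View pics/c5.png

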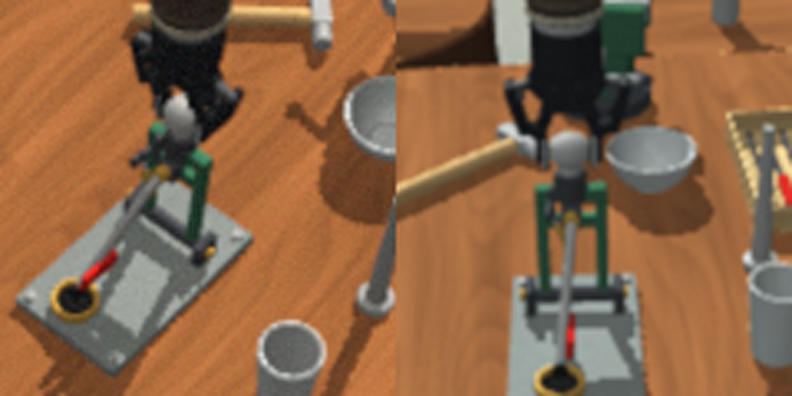

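View pics/w11.png

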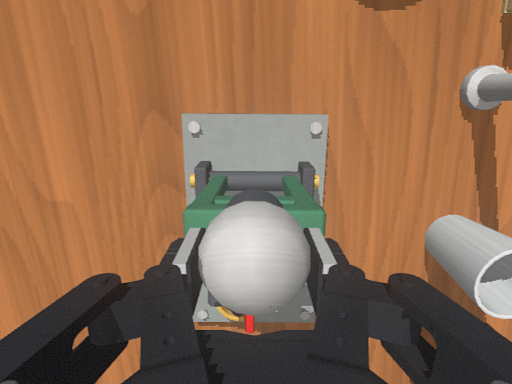

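The foot at scene (250,208) is entering the cup. I push on slowly and watch the force.

```bash
python3 -m jog '[-0.0015,0,0,0, -0.003,0,0,0, -0.0045,0,0,0, -0.006,0,0,0, -0.0075,0,0,0, -0.009,0,0,0, -0.0105,0,0,0, -0.0115,0,0,0, -0.0115,0,0,0, -0.0115,0,0,0]'; python3 -m jog '[-0.0005,0,0,0, -0.001,0,0,0, -0.0015,0,0,0, -0.002,0,0,0, -0.0025,0,0,0, -0.003,0,0,0, -0.003,0,0,0, -0.003,0,0,0, -0.003,0,0,0, -0.003,0,0,0]'
```

```text
time_s: 22.45
ee_pos: [541.9, 122.8, 202.1]
ee_rot: [-2.273, -2.168, 0.002]
ft_force: [-2.1, 3.1, 10.5]
opening: 46.5
time_s: 23.7
ee_pos: [541.8, 119.7, 202.2]
ee_rot: [-2.273, -2.168, 0.003]
ft_force: [-3.5, 2.2, 9.0]
opening: 46.4
```

```bash
python3 -m jog '[-0.0005,0,-0.0005,0, -0.001,0,-0.001,0, -0.0015,0,-0.001,0, -0.002,0,-0.001,0, -0.0025,0,-0.001,0, -0.0025,0,-0.001,0, -0.0025,0,-0.001,0, -0.0025,0,-0.001,0, -0.0025,0,-0.001,0, -0.0025,0,-0.001,0]'; python3 wv.py w12;  python3 - <<'E'
from h import *
for n in ('scene','side'):
    im=manip.read_camera(n)[:,:,::-1]; cv2.imwrite(f'pics/{n}6.png',im)
a=cv2.imread('pics/scene6.png')[120:240,220:340]; b=cv2.imread('pics/side6.png')[140:260,190:310]
cv2.imwrite('pics/c6.png',cv2.resize(np.hstack([a,b]),None,fx=3.3,fy=3.3,interpolation=cv2.INTER_CUBIC))
E
```

```text
time_s: 24.95
ee_pos: [541.7, 118.2, 202.2]
ee_rot: [-2.271, -2.168, 0.001]
ft_force: [-1.9, 4.7, -0.3]
opening: 46.6
24.95 [541.7 118.2 202.2] toolx [0.046 0.999 0.   ] tooly [ 0.999 -0.046 -0.002] F [-1.9  4.7 -0.3] 46.597847128119184
```

View pics/c6.png

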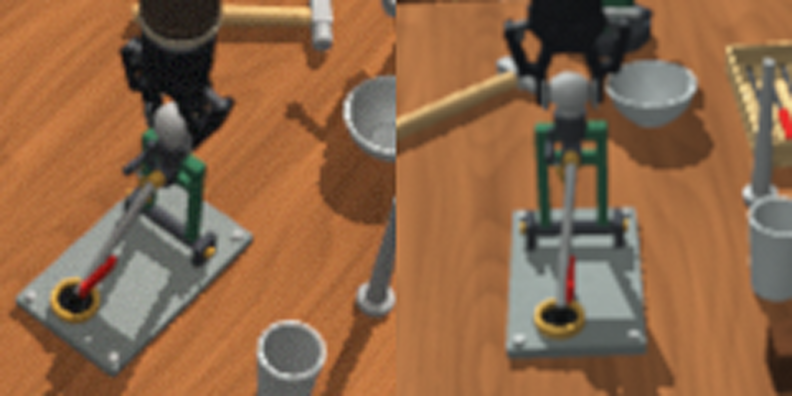

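```bash
python3 -m jog '[-0.0005,0,0,0, -0.001,0,0,0, -0.0015,0,0,0, -0.002,0,0,0, -0.002,0,0,0, -0.002,0,0,0, -0.002,0,0,0, -0.002,0,0,0, -0.002,0,0,0, -0.002,0,0,0]'; python3 -m jog '[-0.0005,0,0,0, -0.001,0,0,0, -0.0015,0,0,0, -0.002,0,0,0, -0.002,0,0,0, -0.002,0,0,0, -0.002,0,0,0, -0.002,0,0,0, -0.002,0,0,0, -0.002,0,0,0]'
```

```text
time_s: 26.35
ee_pos: [541.7, 117.8, 202.3]
ee_rot: [-2.269, -2.169, -0.002]
ft_force: [-1.8, 8.9, -2.8]
opening: 46.9
time_s: 27.6
ee_pos: [541.7, 117.5, 202.3]
ee_rot: [-2.267, -2.169, -0.005]
ft_force: [-0.5, 13.0, -5.0]
opening: 46.9
```

The force has climbed to 13 N while the position stalls at y 117.5, so the foot is standing on the cup floor. One hold call to check stability and a last look.

```bash
python3 -m jog '[0,0,0,0, 0,0,0,0, 0,0,0,0, 0,0,0,0, 0,0,0,0, 0,0,0,0, 0,0,0,0, 0,0,0,0, 0,0,0,0, 0,0,0,0]' - 45
python3 - <<'E'
from model import *
for n in ('scene','side'):
    im=manip.read_camera(n)[:,:,::-1]; cv2.imwrite(f'pics/{n}7.png',im)
    print(n,'foot pred',proj(n,fr(leg(120,121,1.885),0)).round(1),'cup',proj(n,[515.8,-23.4,28]).round(1),'headtop',proj(n,fr((0,0,187),0)).round(1))
a=cv2.imread('pics/scene7.png')[120:240,220:340]; b=cv2.imread('pics/side7.png')[140:260,190:310]
cv2.imwrite('pics/c7.png',cv2.resize(np.hstack([a,b]),None,fx=3.3,fy=3.3,interpolation=cv2.INTER_CUBIC))
cv2.imwrite('pics/full7.png',cv2.imread('pics/side7.png'))
E
```

```text
time_s: 28.85
ee_pos: [541.7, 117.5, 202.4]
ee_rot: [-2.267, -2.169, -0.005]
ft_force: [-0.1, 13.1, -3.6]
opening: 45.9
scene foot pred [242.1 209.6] cup [241.9 209.7] headtop [272. 157.]
side foot pred [239.4 234.5] cup [239.2 234.8] headtop [241.9 167.6]
```

View pics/c7.png

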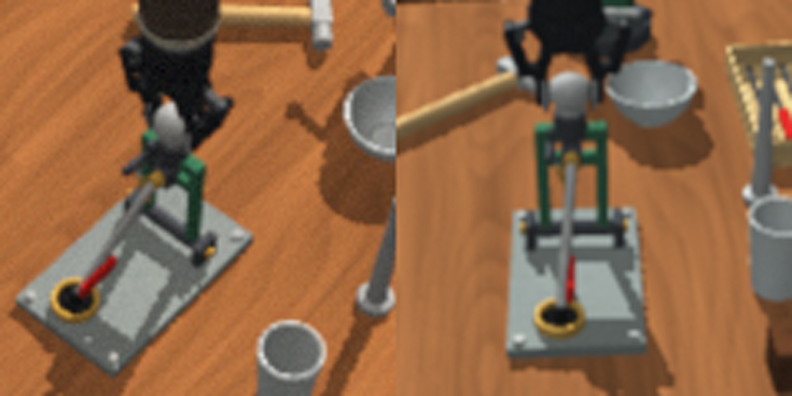

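View pics/full7.png

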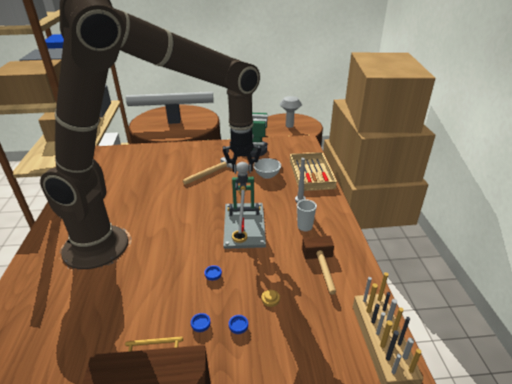

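The foot sits inside the cup, the frame is upright, the readings are steady and nothing else has moved. I hand in.

```bash
python3 -c "
from workcell import manip
manip.job_done()"
```

```text
the job is handed in; nothing more can be done
```

The job is handed in at about 29 s of the 72 s, with the gripper still holding the stake head. No verdict was reported.

- **Cup:** I seated the hollow-up brass cup in the pocket and let it go. The wrist view put it at (515.8, -23.4), within about 0.5 mm of the measured pocket. Its ring looked circular, so it sits level. I did not measure its depth directly, but the boss was already 8 mm in before release.
- **Kickstand:** It snapped down under the pedal push. The foot's position in the wrist picture matched the 1.885 rad stop. The first two pictures, taken right after the push, disagreed with this; I took that to be the leg still swinging, and the later view agreed.
- **Frame:** I brought it up by the stake head with the jaws along the hinge axis and pushed until it stopped. The push rose to a steady 13 N while the position stayed at y 117.5 mm, so the foot is pressing on the cup floor. That stop is about 3 mm past where I had calculated upright (about 0.017 rad), within the 0.05 rad limit.
- **Other things:** The spare cup, hammer, mallet, bowl, beaker, mandrel and blue cups show no visible movement in the last pictures.

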